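Pack the rotary handpiece under the bur tray in its case

ROBOT

A 6-joint arm with a two-finger parallel gripper is mounted at the origin on a cart in front of the work surface, level with it; the furniture and walls round the work are solid. World frame = base frame: x ahead of the robot, y to its left, z up, the work surface at z = 0. Lengths are in mm, angles in rad, forces in N, time in s.
With the tool pointing down it reaches from about 400 to 825 mm from the base axis. Payload 7 kg.
Tool frame: the origin (TCP) lies at the very end of the fingers, on their centre line; the grasp point (between the pads) lies 19 mm behind it; z points along the fingers, y is the line along which they close (so a half turn about z gives the same grasp; the last joint's range is limited). The gripper opens to 88 mm and grips with 3 to 60 N. Pads are 19 mm wide; open, the fingers measure 130 mm over their backs; the gripper's body (78 mm by 193 mm) begins 47 mm behind the grasp point.
Start: joints at [1.456, 0.359, 0.012, 0, -1.224, -0.288], TCP at [264.603, 620.951, 226.561] pointing down, gripper open.
Joint ranges: [-3.07, 3.07], [-1.43, 2.12], [-1.02, 1.25], [-3.03, 1.67], [-3.05, -0], [-3.03, 3.03]. Speed limits (rad/s): [2.39, 2.39, 3.01, 3.14, 3.14, 3.14].

INTERFACE

Orientations are given as a unit quaternion [x, y, z, w].
In Python, from plant import bot gives the robot as it stands. Calls block until the motion is done:
- bot.move_ptp(position, orientation): joint-space move of the TCP to a pose.
- bot.line_to(position, velocity=150, ori=None): straight line of the TCP; ori=None keeps the orientation; velocity is the mean speed in mm/s.
- bot.move_joints(angles): joint-space move.
- bot.move_gripper(opening, force=None): finger opening in mm; force is the grip in N (None keeps the last); returns when the fingers have stopped.
- bot.pause(seconds).
- bot.solve_ik(position, orientation): joint angles nearest the present ones, or None.
- bot.read_state(): the state.
- bot.camera(name): name is "scene" or "top" or "wrist"; returns the picture (400x640x3 uint8, red, green, blue); there is no depth.
- bot.get_calibration(name): a dict with "fx", "fy", "cx", "cy" (pixels), "view" (4x4, takes a point from world to camera coordinates); the wrist camera has in their place "T_tool_cam" (4x4, takes a point from camera to tool coordinates, whose origin is the TCP and whose axes are the flange's). Camera axes: x right, y up, looking along -z (the intrinsics and any distortion apply to the point x, -y, -z); pixel columns grow to the right and rows downward; lengths in mm; the calibration is good to about 2 mm. A picture is of the moment at which its call begins: read the wrist's pose just before it. get_calibration takes no time and is no camera call.
A pose or a line that the arm cannot do raises bot.Unreachable and nothing moves.
- bot.close_job(): hands the job in; it is judged then, once.
The state is a dict: "t": time; "joint_pos": joint angles; "qvel": joint speeds; "tau": joint torques, N m; "tcp_pos": TCP position; "eef_rot": TCP orientation; "contact_force": force on the tool from outside, world axes, zero at the start; "moment": the same for the moment, N m; "width": finger opening in mm; "finger_force": force on a finger pad.
Only numpy, scipy, OpenCV 4.12 (cv2) and the standard library are available. Lean on these libraries where they do the work, as an engineer would, in place of code of your own. Each camera call takes 0.05 s, during which the arm holds its last target. There are 200 camera calls.

TASK

Pack the rotary handpiece away: lift the loose lid off the metal case by its knob and lay it flat on the bench, knob up, lower the handpiece from its sloping rest into the two cradles on the case floor, and then lower the bur tray in over it so that it sits level on its ledges. Leave the lid off, as more burs have yet to go back; drop nothing, and leave the other things on the bench where they are.

Things in the scene. Friction and masses are not known exactly. Their poses are not given: they have to be found in the camera images.
- case: Fixed open-topped grey metal case under the lid, 174 (x) x 120 (y) x 58 mm high, walls and floor 4 mm (inside 166 x 112). Origin: centre of its underside; z up, x along its length. Two ledges 7 mm wide run along the long inner walls, tops 48 mm up (98 mm free between them).
- cradle (a point): Where the middle of the handpiece lies when packed, 32 mm above the case's underside, above its centre; axes as the case. Two black U cradles on the case floor at x = -50 and +34 mm (12 mm along x, seats 19 mm up, 30 mm between their cheeks, cheeks to 35 mm up, 44 mm over all) carry it along the case's x, either way round; the fingers fit between the two cradles.
- tray_seat (a point): Where the tray's origin (underside centre) lies when the tray sits home on the two ledges, 48 mm above the case's underside; axes as the case. The tray has 2.5 mm to spare on each side.
- lid: Loose grey lid on the case, a deep cover 184 (x) x 130 (y) x 34 mm high, about 0.35 kg. Origin: centre of its underside (the foot of its skirt). The skirt goes 8 mm down over the outside of the case with 2 mm to spare: lift it straight up first. Lying flat on the bench its origin is at z = 0.
- lid_knob (a point): Point to grip on the lid's round black knob: 55 mm above the lid's underside on its centre line; knob 28 mm across from 50 to 60 mm up, narrower below, top at 64 mm; lid top at 35 mm.
- bur_tray: Loose aluminium tray with small burs in its ends, 161 (x) x 107 (y) x 22 mm, about 0.25 kg, standing on the bench. Origin: centre of its underside. Its black grip bar lies along x in the middle: 70 long, 11 mm thick, top 30 mm up; beside it the tray is open for 45 mm each way in y and 47 mm each way in x, floor 3 mm up, so open the fingers to about 60 mm at most inside it.
- tray_grip (a point): Point to grip on the tray's bar, on its centre line, 22 mm above the tray's underside; axes as the tray.
- rest: Fixed sloping bench rest that holds the handpiece at the start: base 120 x 74 x 10 mm, two black U forks like the case's cradles on steel posts and an end stop at the low end. Origin: centre of its underside (base centre 4 mm ahead along x). Its slope rises along its own +x at 0.55 rad (31.5 degrees).
- grinder: Loose grey-green rotary handpiece, 145 mm long, 27 mm thick (24 where the fingers close), about 0.19 kg. Origin: on its underside at mid length; y runs along it towards the thin nose, z is its upper side. On the rest its y rises at 31.5 degrees along the rest's x; it lifts out along its own z. Grip it across, between the forks (at its y from -30 to +15 mm).
- grinder_mid (a point): Middle of the handpiece, on its axis, 13 mm above its underside; axes as the handpiece. Balance point.
- bare_patch (a point): Centre, on the bench top, of a patch of bare bench, 130 mm in world x and 200 mm in world y, where the lid can be laid with its length along world y.
- flux_pot: Bystander: white jar with a blue cap, 53 mm across, 58 mm high. Origin: centre of its underside.
- flat_pliers: Bystander: red-handled pliers lying flat, 38 x 132 x 10 mm. Origin: centre of its underside.
- clip_stand: Bystander: small red and black weighted clip stand, 50 mm across, 41 mm high. Origin: centre of its underside.

How it is judged (in metres and radians):
On the way, in this order (a step that is already met when the one before it is completed fails the run):
1. the lid lies flat on the bench, let go (height (world z) of lid between -0.004 and 0.004 m and angle between lid's own z axis and vertical below 0.05 rad and linear speed of lid below 0.02 m/s and contact force between the fingers and lid below 0.1 N), for 0.2 s.
2. the handpiece lies down in both cradles of the case, let go (x of grinder_mid in the frame of case between -0.013 and 0.013 m and y of grinder_mid in the frame of case between -0.007 and 0.007 m and z of grinder_mid in the frame of case between 0.028 and 0.036 m and angle between the y axis of grinder and the x axis of case, either way round below 0.12 rad and linear speed of grinder below 0.02 m/s and contact force between the fingers and grinder below 0.1 N), for 0.2 s.
At the end, for the whole second after the job is handed in: Lid flat on the bench (within 4 mm of it, 3 degrees); handpiece down in both cradles along the case (4 mm in height, 7 mm across, 13 mm along, 7 degrees); tray seated level on the ledges over it (3 mm in height, 5 mm sideways, 2 degrees); all at rest (height (world z) of lid between -0.004 and 0.004 m and angle between lid's own z axis and vertical below 0.05 rad and linear speed of each of lid, grinder, bur_tray below 0.02 m/s and x of grinder_mid in the frame of case between -0.013 and 0.013 m and y of grinder_mid in the frame of case between -0.007 and 0.007 m and z of grinder_mid in the frame of case between 0.028 and 0.036 m and angle between the y axis of grinder and the x axis of case, either way round below 0.12 rad and x of bur_tray in the frame of case between -0.005 and 0.005 m and y of bur_tray in the frame of case between -0.005 and 0.005 m and z of bur_tray in the frame of case between 0.045 and 0.0505 m and angle between bur_tray's own z axis and vertical below 0.035 rad); the robot touches nothing.
It fails at once if the lid, the handpiece or the tray is let fall (over 0.7 m/s with the fingers off it) ((contact force between the fingers and lid below 0.05 N and linear speed of lid above 0.7 m/s) or (contact force between the fingers and grinder below 0.05 N and linear speed of grinder above 0.7 m/s) or (contact force between the fingers and bur_tray below 0.05 N and linear speed of bur_tray above 0.7 m/s)).
It fails at once if the jar, the pliers or the clip stand is disturbed (moved 25 mm) (distance of any of flux_pot, flat_pliers, clip_stand from where it was at the start of the episode above 0.025 m).
It also fails if it takes over 69 s, if anything falls off the work surface, if the arm or the gripper's body presses on something with over 40 N, if the wrist force passes 120 N, or if a joint passes its speed limit or range.

## Working session

There is one attempt and no reset: what is moved stays moved. The work goes in short steps, each a Python script; the robot and the scene stay as the last script left them, time stands still between calls to the robot, and variables do not carry over. Pictures are saved under pics/ and viewed, at most 10 in all, crops included, and the job is handed in when it is done.

```bash
ls; mkdir -p pics
python3 - <<'E'
from plant import bot
import cv2
for n in("top","scene"):
    cv2.imwrite(f"pics/{n}0.png",bot.camera(n)[:,:,::-1]); print(n,bot.get_calibration(n))
print(bot.get_calibration("wrist")); s=bot.read_state(); print(s)
E
```

```text
pics
top {'fx': 425.8610836579541, 'fy': 425.8610836579541, 'cx': 317.4041813638279, 'cy': 197.55577713035998, 'view': array([[ 2.61370863e-02, -9.99564415e-01, -1.37052375e-02,
         1.34664526e+02],
       [ 9.87171304e-01,  2.36479741e-02,  1.57903736e-01,
        -5.31201963e+02],
       [-1.57510855e-01, -1.76565607e-02,  9.87359396e-01,
        -1.16787025e+03],
       [ 0.00000000e+00,  0.00000000e+00,  0.00000000e+00,
         1.00000000e+00]])}
scene {'fx': 408.17543029846604, 'fy': 408.17543029846604, 'cx': 326.04552238761994, 'cy': 205.0846361715498, 'view': array([[ 6.10613579e-01, -7.91865039e-01,  1.00407896e-02,
        -2.25073300e+02],
       [ 5.97914500e-01,  4.69296342e-01,  6.49814738e-01,
        -4.54450943e+02],
       [-5.19277678e-01, -3.90782169e-01,  7.60026308e-01,
        -9.39800654e+02],
       [ 0.00000000e+00,  0.00000000e+00,  0.00000000e+00,
         1.00000000e+00]])}
{'fx': 316.3420744597524, 'fy': 316.3420744597524, 'cx': 320.814796163354, 'cy': 199.12206884703764, 'T_tool_cam': array([[ 1.02143889e-03,  9.66472988e-01,  2.56766274e-01,
     
[... 292 characters left out ...]
int_pos': array([ 1.45610214e+00,  3.59309221e-01,  1.11651853e-02, -3.10249170e-04,
       -1.22406917e+00, -2.88109190e-01]), 'qvel': array([-7.39056293e-05, -4.62460729e-04,  2.18070239e-03,  1.79407744e-03,
       -1.82189542e-03, -1.15767085e-03]), 'tau': array([-1.30769084e-03, -5.84164345e+01,  2.93754601e+01,  7.01552063e+00,
        1.02428271e-02, -4.98003226e-05]), 'tcp_pos': array([264.44855946, 620.58382338, 225.72635958]), 'eef_rot': array([ 9.79776320e-01, -2.00094579e-01, -8.39575555e-05,  7.18410757e-04]), 'contact_force': array([ 0.48137027, -0.81549638,  0.52305913]), 'moment': array([-0.01011235,  0.00507029, -0.0399982 ]), 'finger_force': 0.0, 'width': 87.50729780123996}
```

View pics/top0.png

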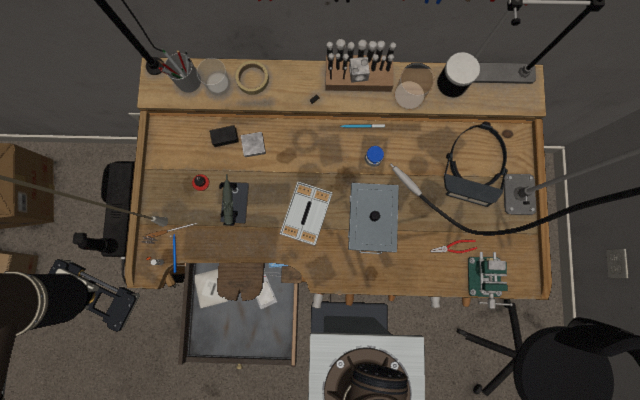

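View pics/scene0.png

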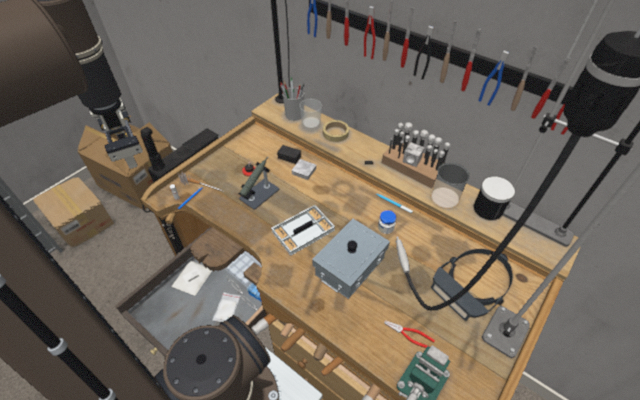

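The top view shows the lid on the case at (374,216), the tray at (306,212), the rest with the handpiece at (233,203), and the flux pot at (374,155). The pliers are at (455,246), the clip stand at (200,183), and there is bare bench around (315,155). I'll compute rough positions next.

```bash
cat > h.py <<'E'
from plant import bot
import numpy as np, cv2
from scipy.spatial.transform import Rotation as R
def cam(name, st=None):
    c=bot.get_calibration(name); K=np.array([[c['fx'],0,c['cx']],[0,c['fy'],c['cy']],[0,0,1]])
    if name=='wrist':
        T=np.eye(4); T[:3,:3]=R.from_quat(st['eef_rot']).as_matrix(); T[:3,3]=st['tcp_pos']
        V=np.linalg.inv(T@c['T_tool_cam'])
    else: V=c['view']
    return K,np.diag([1,-1,-1,1])@V      # opencv world->cam
def unproj(name,px,z=0,st=None):
    K,V=cam(name,st); out=[]
    o=-V[:3,:3].T@V[:3,3]
    for (u,v),zz in zip(px,np.broadcast_to(z,len(px))):
        d=V[:3,:3].T@np.linalg.inv(K)@[u,v,1]; out.append(o+d*(zz-o[2])/d[2])
    return np.array(out)
def proj(name,P,st=None):
    K,V=cam(name,st); q=(K@((V[:3,:3]@np.asarray(P,float).T).T+V[:3,3]).T).T
    return q[:,:2]/q[:,2:]
def down(yaw): # tool z down, tool closing axis y at world angle yaw
    y=np.array([np.cos(yaw),np.sin(yaw),0]); z=np.array([0,0,-1.]); x=np.cross(y,z)
    return R.from_matrix(np.column_stack([x,y,z])).as_quat()
def snap(fn):
    st=bot.read_state(); im=bot.camera('wrist'); cv2.imwrite(fn,im[:,:,::-1]); 
    import pickle; pickle.dump(st,open(fn[:-3]+'pkl','wb')); return st
E
python3 - <<'E'
from h import *
np.set_printoptions(precision=1,suppress=True)
print("knob",unproj('top',[(374,216)],64+24))
print("lid corners",unproj('top',[(351,184),(398,184),(398,251),(349,250)],85))
print("tray",unproj('top',[(301,182),(333,190),(313,245),(280,234),(306,212)],[22]*4+[30]))
print("rest",unproj('top',[(221,182),(248,182),(248,224),(221,224)],[10]*4))
print("pot/pliers/clip",unproj('top',[(375,155),(455,246),(200,183)],[58,5,20]))
print("patch",unproj('top',[(270,130),(362,130),(362,178),(270,178),(315,155),(230,247),(340,275)]))
s=bot.read_state(); print(R.from_quat(s['eef_rot']).as_matrix())
im=cv2.imread('pics/top0.png')[110:280,180:440]; cv2.imwrite('pics/top1.png',cv2.resize(im,None,fx=3,fy=3,interpolation=2))
E
```

```text
knob [[473.5  -7.7  88. ]]
lid corners [[561.   55.6  85. ]
 [564.  -73.5  85. ]
 [381.  -72.8  85. ]
 [380.3  58.5  85. ]]
tray [[575.8 197.3  22. ]
 [554.3 103.7  22. ]
 [394.2 157.3  22. ]
 [423.  252.4  22. ]
 [487.1 179.7  30. ]]
rest [[572.6 434.   10. ]
 [574.4 354.2  10. ]
 [450.5 347.7  10. ]
 [448.5 426.3  10. ]]
pot/pliers/clip [[ 651.9  -13.2   58. ]
 [ 402.5 -249.8    5. ]
 [ 566.2  492.9   20. ]]
patch [[738.2 297.6   0. ]
 [744.2  19.5   0. ]
 [596.4  18.1   0. ]
 [590.  291.1   0. ]
 [663.4 159.3   0. ]
 [383.3 398.4   0. ]
 [311.8  78.2   0. ]]
[[ 0.9 -0.4 -0. ]
 [-0.4 -0.9 -0. ]
 [ 0.   0.  -1. ]]
```

View pics/top1.png

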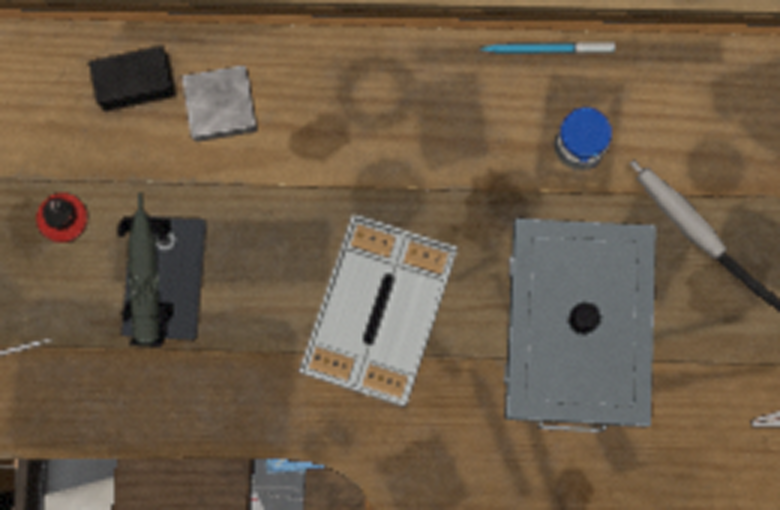

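The crop shows the handpiece nose up along world +x, the tray turned about 17°, and the case nearly aligned with world x. I'll take wrist snapshots on the way to the lid.

Run:
```python
from h import *
q=down(-np.pi/2)
for i,p in enumerate([(500,375,260),(485,180,230),(475,-8,230)]):
    bot.move_ptp(p,q); bot.pause(.15); st=snap(f'pics/w{i}.png'); print(st['t'],st['tcp_pos'].round(1),st['joint_pos'].round(2),st['eef_rot'].round(3))
for yaw in np.radians([-180,-135,-90,-45,0,45,90,135]):
    print(np.degrees(yaw),[ (None if s is None else s.round(2)[-1]) for s in (bot.solve_ik(p,down(yaw)) for p in [(474,-8,88),(663,159,38)])])
```

```text
1.5417 [499.4 375.9 259.7] [ 0.96  0.26 -0.05 -0.   -1.26  0.61] [ 1.     0.001 -0.     0.   ]
2.55 [485.3 180.9 230.1] [ 0.74  0.1  -0.32  0.   -1.15  0.84] [ 1.  0.  0. -0.]
3.525 [475.3  -7.1 229.9] [ 0.4   0.02 -0.41 -0.   -1.14  1.17] [ 1.     0.001 -0.    -0.   ]
-180.0 [np.float64(-0.4), np.float64(-0.52)]
-135.0 [np.float64(0.39), np.float64(0.26)]
-90.0 [np.float64(1.17), np.float64(1.05)]
-45.0 [np.float64(1.96), np.float64(1.84)]
0.0 [np.float64(2.74), np.float64(2.62)]
45.0 [np.float64(-2.76), np.float64(-2.88)]
90.0 [np.float64(-1.97), np.float64(-2.09)]
135.0 [np.float64(-1.19), np.float64(-1.31)]
```

View pics/w0.png

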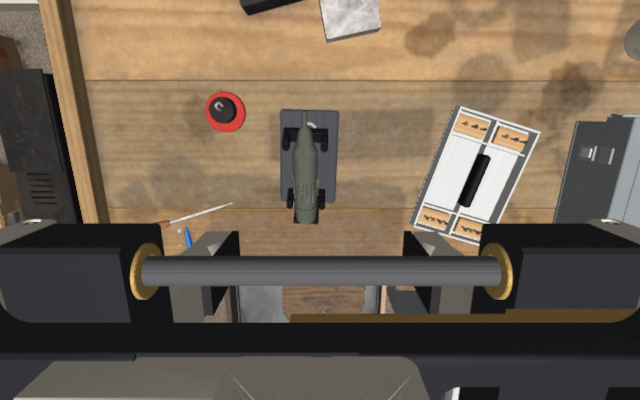

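View pics/w1.png

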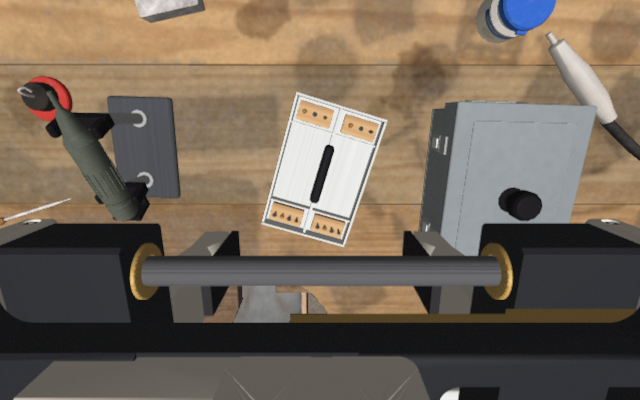

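View pics/w2.png

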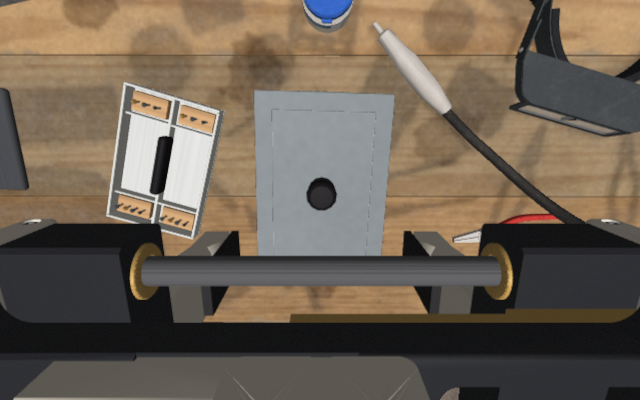

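w0 shows the rest base with corners (281,109), (338,111) and (335,201), and the handpiece nose up at (304,115). w1 shows the tray corners at (297,93), (387,119), (345,246) and (262,224). w2 shows the lid's back corners at (255,91) and (394,96), with the knob at (321,193).

Run:
```python
from h import *
import pickle
np.set_printoptions(precision=1,suppress=True)
S=[pickle.load(open(f'pics/w{i}.pkl','rb')) for i in range(3)]
print("knob",unproj('wrist',[(321,193)],114,S[2]),unproj('wrist',[(524,205)],114,S[1]),unproj('top',[(374.5,216)],114))
def mean(n,px,z,s=None):
    p=unproj(n,px,z,s); print(n,p[:,:2].tolist() if 0 else p[:,:2], p.mean(0)); return p
p=mean('wrist',[(255,91),(394,96)],85,S[2]); 
for i,px in ((1,[(297,93),(387,119),(345,246),(262,224)]),(2,[(124,83),(222,109),(193,238),(107,217)]),(0,[(459,106),(540,131),(483,246),(411,226)])):
    p=mean('wrist',px,22,S[i]); e=p[0]+p[1]-p[2]-p[3]; print('tray yaw',np.degrees(np.arctan2(e[1],e[0])),np.linalg.norm(e)/2)
mean('wrist',[(281,109),(338,111),(335,201),(281,200)],10,S[0])
mean('wrist',[(108,97),(172,96),(180,197),(114,192)],10,S[1])
```

```text
knob [[477.7  -6.5 114. ]] [[476.8  -2.2 114. ]] [[470.5  -6.  114. ]]
wrist [[566.2  53.9]
 [562.2 -73.2]] [564.2  -9.6  85. ]
wrist [[578.7 208.2]
 [551.  107.3]
 [396.9 151.3]
 [425.8 253.8]] [488.1 180.1  22. ]
tray yaw -16.27331656562796 159.86733722928344
wrist [[578.6 209.3]
 [551.4 104.2]
 [397.2 152.2]
 [424.4 254.3]] [487.9 180.   22. ]
tray yaw -16.787689335183376 161.03162312484693
wrist [[580.  210.4]
 [550.8 107.5]
 [398.5 157.1]
 [426.9 256.7]] [489.  182.9  22. ]
tray yaw -17.434341892182992 160.0813930920848
wrist [[576.3 426.3]
 [574.  355.4]
 [457.8 357.6]
 [459.1 429.9]] [516.8 392.3  10. ]
wrist [[574.7 425.1]
 [575.9 351.8]
 [456.8 356.1]
 [463.  436.8]] [517.6 392.4  10. ]
```

Run:
```python
from h import *
def rep(l): s=bot.read_state(); print(l,round(s['t'],2),s['tcp_pos'].round(1),'w',round(s['width'],1),'ff',round(s['finger_force'],1),'F',s['contact_force'].round(1),'M',s['moment'].round(2))
q=down(np.pi); p=np.array([475,-6.5,0.])
bot.move_ptp(p+[0,0,150],q); bot.line_to(p+[0,0,88.5],120); rep('at')
bot.move_gripper(20,30); rep('grip')
bot.line_to(p+[0,0,105],40); bot.line_to(p+[0,0,150],120); rep('up')
q2=down(-np.pi/2); t=np.array([663,158,0.])
bot.line_to(t+[0,0,130],150,q2); rep('over')
bot.line_to(t+[0,0,46],100); bot.pause(.1); rep('low')
bot.line_to(t+[0,0,39.5],20); bot.pause(.1); rep('placed')
```

```text
at 5.64 [475.4  -6.4  88.9] w 87.5 ff 0.0 F [-0.1  0.6  0.3] M [ 0.08 -0.05  0.03]
grip 6.64 [474.6  -6.6  88.4] w 26.2 ff 30.0 F [-2.   0.4  0.8] M [0.2  0.76 0.02]
up 7.73 [474.6  -6.5 149.5] w 26.2 ff 30.0 F [-0.5 -0.3 -4.8] M [ 0.12 -0.03  0.03]
over 9.55 [662.7 157.7 129.8] w 26.2 ff 30.0 F [ 0.4 -0.6 -4.1] M [-0.06 -0.02  0.03]
low 10.64 [663.6 158.3  47. ] w 26.2 ff 30.0 F [-0.6  0.6 -3. ] M [-0.05 -0.02  0.  ]
placed 11.22 [663.1 158.   39.5] w 26.2 ff 30.0 F [-0.2 -0.1 -3.1] M [-0.07  0.01  0.  ]
```

Run:
```python
from h import *
z=39.5
while z>35.5:
    z-=.5; bot.line_to([663,158,z],15); f=bot.read_state()['contact_force'][2]; print(z,round(f,1))
    if f>1.5: break
bot.move_gripper(50); bot.line_to([663,158,110],120)
# look for the open case
bot.line_to([600,100,200],250); bot.move_ptp((450,0,230),down(-np.pi/2)); bot.pause(.15); s=snap('pics/w3.png'); print(s['t'],s['width'])
cv2.imwrite('pics/top2.png',bot.camera('top')[:,:,::-1])
```

```text
39.0 -3.6
38.5 -2.7
38.0 1.9
14.925 49.76609946324246
```

View pics/w3.png

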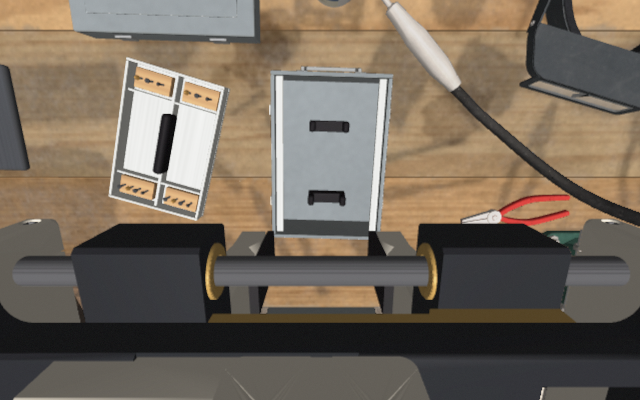

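w3 shows the case open with its cradles at (329,127) and (326,198) and the lid flat at the top left. I'll enlarge a crop for exact corners.

Run:
```python
import cv2
im=cv2.imread('pics/w3.png')[55:250,255:405]; cv2.imwrite('pics/w3c.png',cv2.resize(im,None,fx=3,fy=3,interpolation=2))
```

```text
(no output)
```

View pics/w3c.png

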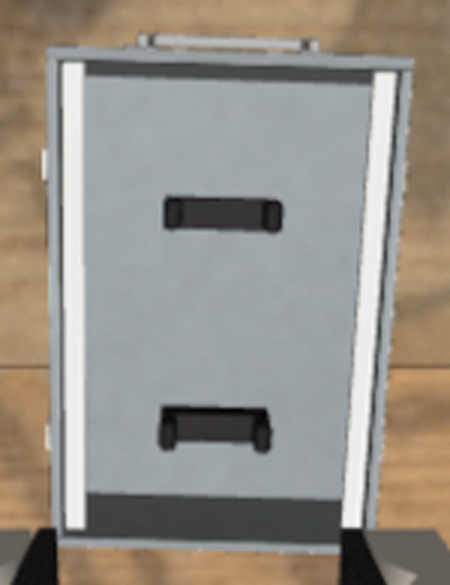

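```bash
cat > fitcase.py <<'E'
from h import *
import pickle
from scipy.optimize import least_squares
np.set_printoptions(precision=2,suppress=True)
s=pickle.load(open('pics/w3.pkl','rb'))
def run(flip):
    f=-1 if flip else 1
    # crop pixel -> model (far = +world x)
    L=[((47,47),(87,60,58)),((413,58),(87,-60,58)),((54,547),(-87,60,58)),((376,551),(-87,-60,58)),
       ((63,62),(83,56,48)),((85,62),(83,49,48)),((377,72),(83,-49,48)),((397,73),(83,-56,48)),((86,528),(-83,49,48)),((342,528),(-83,-49,48)),((68,528),(-83,56,48)),((362,528),(-83,-56,48)),
       ((223.5,214),(-50*f if f<0 else 34,0,35)),((215,433),(-34 if f<0 else -50,0,35))]
    px=np.array([a for a,_ in L])/3+[255-1/3,55-1/3]; M=np.array([b for _,b in L],float)
    def res(v):
        c,sn=np.cos(v[2]),np.sin(v[2]); P=M@np.array([[c,sn,0],[-sn,c,0],[0,0,1]])+[v[0],v[1],v[3]]
        return (proj('wrist',P,s)-px).ravel()
    for free in (0,1):
        g=(lambda v:res(v)) if free else (lambda v:res([*v[:3],0]))
        r=least_squares(g,[475,-7,0,0],loss='soft_l1'); print(flip,free,r.x[:2],np.degrees(r.x[2]),r.x[3],'rms',np.sqrt((g(r.x)**2).mean())); 
    print(res(r.x).reshape(-1,2)[-2:])
run(0);run(1)
E
python3 fitcase.py
```

```text
0 0 [474.45  -7.2 ] -1.3919126691458537 0.0 rms 0.6962912056979452
0 1 [474.42  -7.21] -1.3757734678228208 -1.3766710972229315 rms 0.6282244759579872
[[0.11 0.19]
 [0.61 1.28]]
1 0 [474.09  -7.14] -1.3977054980838097 0.0 rms 3.604971150800255
1 1 [474.08  -7.15] -1.3756691695711984 -0.8315738331806899 rms 3.609445344868139
[[  0.54 -14.66]
 [  0.99 -11.75]]
```

The case fits at (474.4, -7.2), yaw -1.4°, with its +x along world +x. Next I'll triangulate the handpiece from w0 and w1.

Run:
```python
import cv2,numpy as np
a=cv2.imread('pics/w0.png')[100:230,265:345]; b=cv2.imread('pics/w1.png')[70:230,10:190]
r=lambda i,k:cv2.resize(i,None,fx=k,fy=k,interpolation=2)
a=r(a,4);a=a[:, 40:-40]; b=r(b,3); c=np.zeros((520,a.shape[1]+b.shape[1],3),np.uint8); c[:520,:a.shape[1]]=a; c[:480,a.shape[1]:]=b
c=np.clip(c.astype(float)*1.6+10,0,255).astype(np.uint8); print(c.shape,a.shape); cv2.imwrite('pics/hp.png',c)
```

```text
(520, 780, 3) (520, 240, 3)
```

View pics/hp.png

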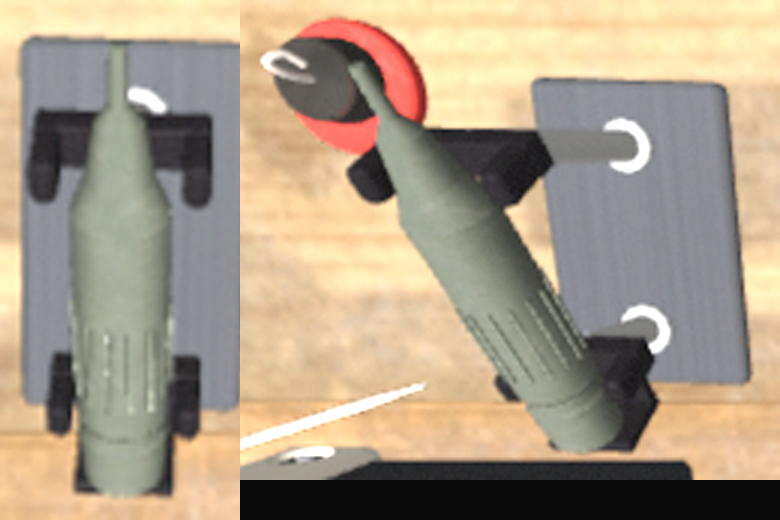

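Run:
```python
from h import *
import pickle
np.set_printoptions(precision=2,suppress=True)
S=[pickle.load(open(f'pics/w{i}.pkl','rb')) for i in (0,1)]
A=lambda u,v:(275+u/4-.4,100+v/4-.4); B=lambda u,v:(10+(u-240)/3-.3,70+v/3-.3)
def ray(p,s):
    K,V=cam('wrist',s); d=V[:3,:3].T@np.linalg.inv(K)@[*p,1]; return -V[:3,:3].T@V[:3,3],d/np.linalg.norm(d)
def tri(a,b):
    K,V0=cam('wrist',S[0]);_,V1=cam('wrist',S[1])
    X=cv2.triangulatePoints(K@V0[:3],K@V1[:3],np.array(a),np.array(b))[:,0]; X=X[:3]/X[3]
    print(X,'reproj',proj('wrist',[X],S[0])[0]-a,proj('wrist',[X],S[1])[0]-b); return X
N=tri(A(118,46),B(356,66)); sh=tri(A(121,210),B(447,214)); g=tri(A(124,437),B(567,400))
def plane(a,b,s):
    o,d=ray(a,s);_,e=ray(b,s); return o,np.cross(d,e)/np.linalg.norm(np.cross(d,e))
o0,n0=plane(A(121,210),A(125,437),S[0]); o1,n1=plane(B(453,225),B(579,410),S[1])
d=np.cross(n0,n1); d/=np.linalg.norm(d); d*=np.sign(d[0])
X=np.linalg.solve(np.array([n0,n1,d]),[n0@o0,n1@o1,d@N])
print('axis pt nearest nose',X,'dir',d,'slope',np.degrees(np.arcsin(d[2])),'yaw',np.degrees(np.arctan2(d[1],d[0])))
print('mid', X-72.5*d)
# rear end along the axis: project candidates into both views
for t in (120,130,140,145,150): print(t,proj('wrist',[X-t*d],S[0])[0]*4-[1100,400],proj('wrist',[X-t*d],S[1])[0]*3+[210,-210])
```

```text
[572.3  391.46 132.92] reproj [-0.02  0.19] [ 0.02 -0.22]
[533.63 392.34 110.32] reproj [-0.04  0.74] [ 0.04 -0.83]
[464.96 394.16  69.14] reproj [ 0.01 -0.38] [-0.01  0.42]
axis pt nearest nose [570.4  391.27 135.8 ] dir [ 0.84 -0.02  0.55] slope 33.254931449196235 yaw -1.4944219799107998
mid [509.8  392.85  96.04]
120 [123.09 417.57] [562.94 386.85]
130 [123.48 439.93] [575.72 405.6 ]
140 [123.86 461.42] [587.94 423.54]
145 [124.04 471.84] [593.85 432.23]
150 [124.22 482.07] [599.64 440.73]
```

Run:
```python
from h import *
def rep(l): s=bot.read_state(); print(l,round(s['t'],2),s['tcp_pos'].round(1),'w',round(s['width'],1),'ff',round(s['finger_force'],1),'F',s['contact_force'].round(1),'M',s['moment'].round(2))
b=.55; yw=np.radians(-1.5)
hy=np.array([np.cos(b)*np.cos(yw),np.cos(b)*np.sin(yw),np.sin(b)]); hz=np.array([-np.sin(b)*np.cos(yw),-np.sin(b)*np.sin(yw),np.cos(b)])
q=R.from_matrix(np.column_stack([hy,np.cross(-hz,hy),-hz])).as_quat()
tcp=np.array([510.2,393,95.5])-5*hy-19*hz
print(bot.solve_ik(tcp,q), q, down(-np.pi/2+yw))
bot.move_gripper(60)
bot.move_ptp(tcp+90*hz+[0,-20,40],q); bot.line_to(tcp+80*hz,150); bot.line_to(tcp+30*hz,120); bot.line_to(tcp,60); rep('at')
bot.move_gripper(15,30); rep('grip')
bot.line_to(tcp+15*hz,40); bot.line_to(tcp+80*hz,120); bot.pause(.1); rep('up')
a=np.radians(-1.4); q2=down(-np.pi/2+a); c=np.array([474.4,-7.2,0])+R.from_euler('z',a).apply([-5,0,0])
bot.line_to([490,250,190],150,q2); rep('level')
bot.line_to(c+[0,0,120],180); bot.pause(.2); s=snap('pics/w4.png'); rep('over')
```

```text
[ 0.8704154   0.29763878 -0.93831413  1.63931023 -0.42167209 -0.89279213] [ 0.96234274 -0.01259776  0.27152367  0.00355444] [ 0.99991433 -0.0130896   0.          0.        ]
at 18.62 [515.9 393.1  77.4] w 60.1 ff 0.0 F [-0.8 -0.7  0.8] M [ 0.02  1.75 -0.05]
grip 19.31 [515.8 392.8  76.7] w 23.0 ff 30.0 F [-0.9 -0.5  0.6] M [-0.21  1.76 -0.04]
up 20.62 [474.2 393.3 143.9] w 23.1 ff 30.0 F [ 0.6 -0.7 -2.7] M [ 0.01  2.07 -0.02]
level 22.17 [489.7 250.  189.7] w 22.9 ff 30.0 F [ 0.2 -0.5 -2.1] M [-0.    0.05 -0.05]
over 24.05 [469.5  -6.6 120.1] w 22.9 ff 30.0 F [ 0.2 -0.9 -2.1] M [-0.09  0.04 -0.01]
```

Run:
```python
from h import *
a=np.radians(-1.4); c=np.array([474.4,-7.2,0])+R.from_euler('z',a).apply([-5,0,0])
bot.line_to(c+[0,0,40],100)
z=40
while z>10:
    z-=2 if z>20 else .5
    bot.line_to(c+[0,0,z],30); s=bot.read_state(); f=s['contact_force']; 
    if z<24: print(z,f.round(1),s['moment'].round(2))
    if f[2]>1.5 or np.linalg.norm(f[:2])>6: break
print(bot.read_state()['t'])
```

```text
22 [ 0.4 -0.2 -1.3] [-0.03  0.    0.02]
20 [-1.3  0.  -1.6] [ 0.03 -0.    0.03]
19.5 [-0.   0.6 -1.3] [-0.04 -0.04  0.03]
19.0 [-0.2 -0.7 -2.1] [ 0.    0.06 -0.01]
18.5 [-0.2  0.9 -1.5] [-0.02  0.01  0.01]
18.0 [ 0.6  0.3 -1.8] [-0.04 -0.02 -0.01]
17.5 [-0.6  0.9 -1.8] [-0.04 -0.01  0.04]
17.0 [ 0.8 -0.1 -1. ] [-0.05 -0.01 -0.  ]
16.5 [-0.5 -0.5 -1.4] [-0.03  0.03 -0.02]
16.0 [-0.5  0.3 -1.9] [-0.06 -0.   -0.  ]
15.5 [ 0.8 -0.5 -0.9] [-0.03 -0.05 -0.02]
15.0 [-0.3  0.5 -2.7] [-0.04  0.03  0.01]
14.5 [-0.4 -0.6 -1.1] [-0.02 -0.02  0.06]
14.0 [-1.3 -0.5  4.8] [ 0.12  0.52 -0.02]
30.5
```

Run:
```python
from h import *
a=np.radians(-1.4); c=np.array([474.4,-7.2,0])+R.from_euler('z',a).apply([-5,0,0])
bot.move_gripper(46); s=bot.read_state(); print(s['width'],s['contact_force'].round(1),s['finger_force'])
bot.line_to(c+[0,0,40],50); bot.line_to(c+[0,0,140],150)
q=down(-np.pi/2)
bot.move_ptp((450,0,230),q); bot.pause(.15); snap('pics/w5.png')
bot.move_ptp((450,180,230),q); bot.pause(.2); print(snap('pics/w6.png')['t'])
x=cv2.imread('pics/w5.png')[55:250,255:405]; y=cv2.imread('pics/w6.png')[40:240,225:415]
r=lambda i,k:cv2.resize(i,None,fx=k,fy=k,interpolation=2)
x=r(x,2); y=r(y,2.6); o=np.zeros((520,x.shape[1]+y.shape[1],3),np.uint8); o[:x.shape[0],:x.shape[1]]=x; o[:y.shape[0],x.shape[1]:]=y; print(o.shape); cv2.imwrite('pics/comp.png',o)
```

```text
45.98653987780721 [-1.   0.6 -0.2] 0.0
34.2333
(520, 794, 3)
```

View pics/comp.png

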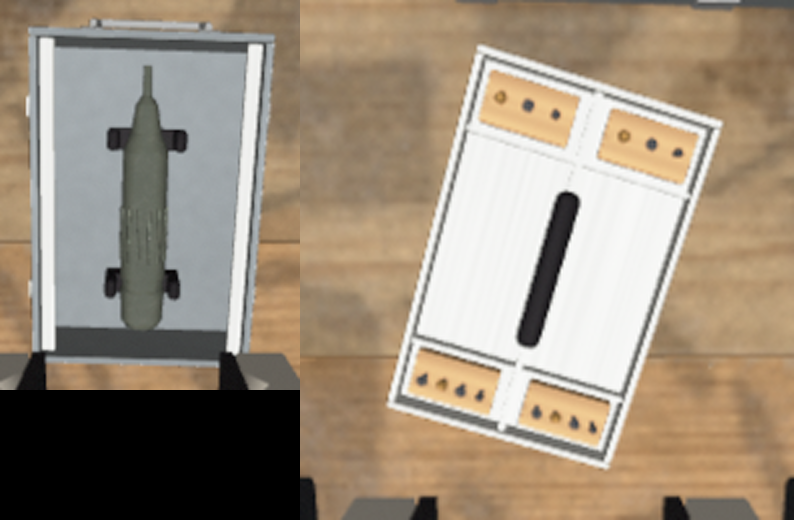

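The left half shows the handpiece centred in both cradles. The right half shows the tray corners at (479,46), (721,122), (608,467) and (389,405).

Run:
```python
from h import *
import pickle
from scipy.optimize import least_squares
np.set_printoptions(precision=2,suppress=True)
L=lambda n:pickle.load(open(f'pics/{n}.pkl','rb'))
s5=L('w5'); p=unproj('wrist',[(255+73.5,55+33),(255+70.5,55+165)],[32,32],s5); print('hp nose,tail',p,'case frame x,y',R.from_euler('z',1.4,degrees=True).apply(p-[474.4,-7.2,0]))
C=np.array([(80.5,53.5,22),(80.5,-53.5,22),(-80.5,-53.5,22),(-80.5,53.5,22)])
sets=[(L('w6'),np.array([(479,46),(721,122),(608,467),(389,405)])),]
px6=(sets[0][1]-[300,0])/2.6+[225-.3,40-.3]
D={'w6':(C,px6),'w6bar':(np.array([(35,0,30),(-35,0,30)]),(np.array([(569,191),(528,348)])-[300,0])/2.6+[224.7,39.7]),'w1':(C,np.array([(297,93),(387,119),(345,246),(262,224)],float)),'w2':(C,np.array([(124,83),(222,109),(193,238),(107,217)],float)),'w3':(C,np.array([(127,59),(228,90),(200,219),(110,196)],float))}
def fit(keys):
    def res(v): return np.concatenate([(proj('wrist',R.from_euler('z',v[2]).apply(D[k][0])+[v[0],v[1],0],L(k[:2]))-D[k][1]).ravel() for k in keys])
    r=least_squares(res,[488,180,-.29],x_scale=[1,1,.01]); print(keys,r.x[:2],np.degrees(r.x[2]),np.sqrt((r.fun**2).mean()))
fit(['w6']);fit(['w6bar']);fit(['w6','w6bar']);fit(['w1']);fit(['w2']);fit(['w3']);fit(list(D))
for y in (-106.6,73.4):
  for P in ((488,180,5),):print(y,bot.solve_ik(P,down(np.radians(y))))
```

```text
hp nose,tail [[546.25  -7.8   32.  ]
 [398.29  -5.29  32.  ]] case frame x,y [[ 71.84   1.16  32.  ]
 [-76.14   0.05  32.  ]]
['w6'] [488.15 180.84] -16.3696483657828 0.5982413423786485
['w6bar'] [488.34 180.69] -14.842503505920602 0.20854937005534255
['w6', 'w6bar'] [488.22 180.79] -16.27255722106678 0.604114395140979
['w1'] [487.93 180.09] -16.042915889202725 0.7620554799641875
['w2'] [487.83 179.85] -16.17383447206129 1.090890925230016
['w3'] [486.69 178.56] -16.5302003279444 1.555691030741855
['w6', 'w6bar', 'w1', 'w2', 'w3'] [487.68 179.91] -16.265997886533267 1.2313087870364288
-106.6 [ 0.73  0.36 -0.59  0.   -0.62  0.55]
73.4 [ 0.73  0.36 -0.59 -0.   -0.62 -2.59]
```

Run:
```python
from h import *
def rep(l): s=bot.read_state(); print(l,round(s['t'],2),s['tcp_pos'].round(1),'w',round(s['width'],1),'ff',round(s['finger_force'],1),'F',s['contact_force'].round(1),'M',s['moment'].round(2))
t=np.array([488.1,180.6,0]); q=down(np.radians(-106.2))
bot.move_gripper(52)
bot.move_ptp(t+[0,0,80],q); bot.line_to(t+[0,0,30],120); bot.line_to(t+[0,0,5.5],40); rep('at')
bot.move_gripper(5,40); rep('grip')
bot.line_to(t+[0,0,15],30); bot.line_to(t+[0,0,120],120); bot.pause(.1); rep('up')
a=np.radians(-1.4); c=np.array([474.4,-7.2,0])
bot.line_to(c+[0,0,120],130,down(-np.pi/2+a)); bot.line_to(c+[0,0,72],80); bot.pause(.2); rep('over')
z=72
while z>51:
    z-=1 if z>58 else .5
    bot.line_to(c+[0,0,z],20); s=bot.read_state(); f=s['contact_force']
    if z<66: print(z,f.round(1),s['moment'].round(2))
    if f[2]>2 or np.linalg.norm(f[:2])>7: break
rep('end')
```

```text
at 36.67 [488.1 180.6   5.4] w 52.1 ff 0.0 F [ 0.9 -1.   0.4] M [-0.02  0.03 -0.04]
grip 37.41 [488.  180.5   5.5] w 10.9 ff 40.0 F [ 0.6 -0.6  1.5] M [-0.14  0.1  -0.08]
up 39.0 [487.6 180.2 119.1] w 10.7 ff 40.0 F [ 0.5  0.2 -2.3] M [ 0.   -0.01  0.02]
over 41.55 [474.8  -7.   72.5] w 10.6 ff 40.0 F [-0.1  0.5 -1.4] M [-0.03 -0.04  0.04]
65 [-0.9 -0.4 -1.8] [-0.04  0.02  0.03]
64 [ 0.8  0.6 -3.2] [-0.01 -0.03 -0.01]
63 [ 0.6  0.4 -2. ] [-0.05  0.04  0.  ]
62 [-0.2  0.1 -2.1] [-0.03  0.06 -0.01]
61 [ 0.7  0.1 -2.8] [-0.03  0.02  0.  ]
60 [-0.5 -0.3 -2.9] [-0.07 -0.04 -0.  ]
59 [-1.2  0.4 -2.7] [-0.07  0.01 -0.  ]
58 [ 1.  -1.  -2.5] [-0.04  0.05 -0.02]
57.5 [-0.5  0.4 -3.1] [-0.05  0.03 -0.01]
57.0 [ 0.4 -0.2 -2.4] [-0.01 -0.   -0.01]
56.5 [-1.   0.4 -2.3] [-0.05  0.04 -0.03]
56.0 [-0.3  0.5 -2.1] [-0.07 -0.08 -0.01]
55.5 [-0.3  0.6 -3.2] [0.01 0.06 0.  ]
55.0 [ 1.  -0.3 -2.7] [-0.04  0.01  0.03]
54.5 [ 0.3 -0.2 -1.9] [-0.08 -0.03 -0.02]
54.0 [ 0.7 -0.  -3.2] [-0.04 -0.02  0.01]
53.5 [ 0.3 -0.4 -0.7] [-0.07 -0.02 -0.01]
53.0 [-2.6  0.2  5.5] [ 0.16  0.95 -0.04]
end 47.55 [474.5  -7.2  53.5] w 10.6 ff 40.0 F [-2.6  0.2  5.5] M [ 0.16  0.95 -0.04]
```

Run:
```python
from h import *
c=np.array([474.4,-7.2,0])
bot.move_gripper(45); s=bot.read_state(); print(s['t'],s['finger_force'],s['contact_force'].round(1))
bot.line_to(c+[0,0,85],60); bot.line_to(c+[0,0,200],150)
bot.move_ptp((450,0,230),down(-np.pi/2)); bot.pause(.2); st=snap('pics/w7.png')
im=cv2.imread('pics/w7.png'); g=im.max(2)[60:215,270:385]
n,l,t,ce=cv2.connectedComponentsWithStats((g<60).astype(np.uint8))
for i in range(1,n):
    if t[i,4]>80: print(t[i],unproj('wrist',[ce[i]+[270,60]],78,st))
x=proj('wrist',[(474.4,-7.2,78)],st); print(x,st['t'])
# edges of tray rim: bright-pixel rectangle
w=(im.min(2)>185).astype(np.uint8); w[:60]=0;w[230:]=0;w[:,:262]=0;w[:,400:]=0
r=cv2.minAreaRect(cv2.findNonZero(w)); b=cv2.boxPoints(r); print(r,unproj('wrist',b,70,st).round(1)[:,:2])
```

```text
48.3333 0.0 [0.4 0.3 0. ]
[ 53  66  11  69 654] [[476.96793412  -6.27275099  78.        ]]
[[328.70053543 162.17565447]] 50.4167
((330.06939697265625, 153.06463623046875), (115.79446411132812, 154.3821258544922), 1.3531919717788696) [[401.7  54.4]
 [556.1  44.7]
 [553.7 -64.5]
 [398.6 -69.4]]
```

```bash
python3 -c "
from plant import bot
print(bot.close_job())"
```

```text
the job is handed in; nothing more can be done
None
```

I handed the job in at about 50 s of the 69 s limit, and the hand-in gave no verdict. By my images and force readings, the lid is flat on the bench knob up, the handpiece is in both cradles and the tray is seated on its ledges; I checked the tray by numbers only, having used all 10 picture views.

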